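Tighten and lock the castle nut of a tilted turntable

TASK

On the tilted demonstration turntable, tighten the big castle nut (clockwise) until it goes stiff, then turn it a little further, just until its next slot lines up with the cotter slot cut across the end of the stud; do not turn it past that slot. Let go of the nut, then swing the hinged steel locking tongue over and press it fully down through the nut's slot into the stud. Leave the loose things on the table where they are.

Things in the scene. Friction and masses are not known exactly. Their poses are not given: they have to be found in the camera images.
- stud_end (a point): Centre of the flat end of the turntable's stud (29 mm diameter), which leans 30 degrees from vertical, roughly towards the robot. Axes: z outward along the stud, x uphill across the disc, y along the cotter slot (8 mm wide, 14 mm deep) cut across the stud's end. The disc's face lies 50 mm below along z: fixed dark steel, 220 mm diameter, with two brass weights 10 mm high at x = -92 and 92 mm
- nut_centre (a point): Centre of the castle nut's hexagon (46 mm across flats, 24 mm high), on the stud's axis, 25 mm above the disc; below it only a narrower washer and boss (34 mm). Above: a crown of six teeth, 12 mm high, 43 mm diameter, slots 11 mm wide above the middle of each flat. Axes turn with the nut: z outward along the stud, y through a slot and square out of a flat. Nothing else within 66 mm of the axis
- nut (a joint): Turn of the nut, rad, growing clockwise seen from outside; starts between 0 and 0.5. At 0.65 a slot is in line while the nut is still loose: not this one. From about 1.3 it is tight (turning takes 0.1 N m at first, 0.3 once tight). At 1.70 the next slot is in line with the cotter slot: stop there, 69 to 97 degrees from the start. It stays where it is left
- tongue_hinge (a point): Hinge of the locking tongue, between two aluminium cheeks (20 mm over both; they reach from y = 70 to 82 mm and 52 mm above the disc), fixed 74 mm from the stud's axis along +y of stud_end and 46 mm above the disc's face. Axes as stud_end; the hinge line is x
- tongue_tip (a point): Free end, on the mid line, of the locking tongue: a steel bar 6 mm wide (along the hinge line), 14 mm thick, 70 mm from hinge to tip. Starts folded back, up and away from the nut. Home, it lies square to the stud from the hinge through the nut's slot into the cotter slot, its top 3 mm above the stud's end; the nut's teeth stop it unless a slot is in line within about 0.11 rad
- tongue (a joint): Angle of the locking tongue, rad: 0 = home (in the slot, at its stop), 1.57 = parallel to the stud, more = folded back away from the nut (stop at 2.2). Starts between 1.8 and 2.1. Stiff hinge (0.05 N m): stays where it is left; can be pushed over from behind with a shut gripper
- spanner_mid (a point): bystander: steel spanner 180 mm long lying on the table; this is its middle, x along it
- screwdriver_mid (a point): bystander: black-handled screwdriver 200 mm long lying on the table; its middle, x along it
- brassmass_mid (a point): bystander: brass mass 40 mm diameter, 50 mm high, standing; its middle
- sparenut_mid (a point): bystander: plain steel nut, 36 mm across flats, 18 mm high, lying on the table; its middle
- meter_mid (a point): bystander: black meter 75 x 140 x 32 mm; its middle
- mug_mid (a point): bystander: white mug 80 mm diameter, 90 mm high; its middle
- bar_mid (a point): bystander: aluminium bar 24 mm diameter, 90 mm high, standing; its middle

How it is judged (in metres and radians):
On the way, in this order (a step that is already met when the one before it is completed fails the run):
1. the nut is tight (turned to 1.3 rad or beyond) (value of joint nut above 1.3 rad).
2. the next slot is in line with the cotter slot (within 0.13 rad) and the nut is let go (fingers drawn 40 mm away), with the tongue still up (value of joint nut between 1.57 and 1.83 rad and distance between the grasp point and nut_centre above 0.04 m and value of joint tongue above 0.9 rad), for 0.2 s.
At the end, for the whole second after the job is handed in: the nut stands within 0.13 rad of 1.70, where its slot is in line with the cotter slot, and the locking tongue is fully down in it (within 0.07 rad of home) (value of joint nut between 1.57 and 1.83 rad and value of joint tongue below 0.07 rad); the robot touches nothing.
It fails at once if the nut is turned past the slot (beyond 1.9 rad) (value of joint nut above 1.9 rad).
It fails at once if a loose thing on the table is moved by more than 30 mm (distance of any of spanner_mid, screwdriver_mid, brassmass_mid, sparenut_mid, meter_mid, mug_mid, bar_mid from where it was at the start of the episode above 0.03 m).
It also fails if it takes over 51 s, if anything falls off the work surface, if the arm or the gripper's body presses on something with over 40 N, if the wrist force passes 120 N, or if a joint passes its speed limit or range.

ROBOT

A 6-joint arm with a two-finger parallel gripper is mounted at the origin on the work surface. World frame = base frame: x ahead of the robot, y to its left, z up, the work surface at z = 0. Lengths are in mm, angles in degrees, forces in N, time in s.
With the tool pointing down it reaches from about 400 to 925 mm from the base axis. Payload 3.4 kg.
Tool frame: the origin (TCP) lies on the centre line of the jaws, within the pads' length; the fingertips stand 22 mm ahead of it and the grasp point (between the pads) lies 3 mm ahead of it; z points along the fingers, y is the line along which they close (so a half turn about z gives the same grasp; the last joint's range is limited). The gripper opens to 85 mm and grips with 20 to 120 N. Pads are 22 mm wide; open, the fingers measure 114 mm over their backs; the gripper's body (76 mm by 85 mm) begins 54 mm behind the grasp point. The pads swing forward as they close: fully open they stand 13 mm farther back than shut.
Start: joints at [69.758, 17.578, 86.31, -0, 76.112, -4.211], TCP at [158.817, 552.638, 253.305] pointing down, gripper open.
Joint ranges: [-179.03, 179.03], [-60, 130.46], [8.19, 133.38], [-81.62, 261.62], [5.75, 156.47], [-153.77, 153.77]. Speed limits (degrees/s): [147.25, 147.25, 180, 180, 180, 180].

INTERFACE

Orientations are given as [roll, pitch, yaw] about the fixed x, y, z axes, in that order (R = Rz(yaw) Ry(pitch) Rx(roll)).
In Python, from station import bot gives the robot as it stands.
- The arm moves only by the tool jog_arm, never from a script. Its argument "commands" is a list of rows, each a list of 4 numbers: the shift along the world's x, y, z in cm, then the turn about the world's z in degrees. In form: [[dx, dy, dz, twist], ...]. A call has 1 to 8 rows; each row is the pose to reach, as a shift and turn from the pose commanded when the call began; what a row does not reach only later rows make up. A row lasts 1/12 s, in which the tool goes at most 41.7 mm and 7.16 degrees, less where a joint would pass 70% of its speed; a pose out of reach is approached as far as the arm can. A call with a gripper value outside its range is refused whole. "gripper" is the opening, from -1 (shut) to 1 (fully open), set as the call begins (left out, the last holds). The fingers move at their own pace and stop on an object; "grip_force" is the grip in N (left out, the last holds). Time passes only in rows, so rows that repeat a pose let the fingers close. It gives the time, the measured TCP pose, the force, the opening and the grip force at its end, in the units of the state.
- bot.state(): the state, without advancing time (a new reading comes with each control period).
- bot.get_image(name): name is "scene" or "top" or "wrist"; returns a dict with "pixels" (420x560x3 uint8, red, green, blue), "mtx" (3x3 intrinsics, pixels), "view" (4x4, takes a point from world to camera coordinates). Camera axes: x right, y down, z forward; pixel columns grow to the right and rows downward; lengths in mm; the calibration is good to about 2 mm. A picture is of the moment at which its call begins. There is no depth.
- bot.close_job(): hands the job in; it is judged then, once.
The state is a dict: "clock": time; "qpos": joint angles; "qvel": joint speeds; "joint_torque": joint torques, N m; "position": TCP position; "eef_rot": TCP orientation; "ft_force": force on the tool from outside, world axes, zero at the start; "ft_torque": the same for the moment, N m; "opening": finger opening in mm; "gripper_force": force on a finger pad.
Only numpy, scipy, OpenCV 4.12 (cv2) and the standard library are available. Lean on these libraries where they do the work, as an engineer would, in place of code of your own. Each camera call takes 0.05 s, during which the arm holds its last target. There are 200 camera calls.

## Working session

There is one attempt and no reset: what is moved stays moved. The work goes in short steps, Python scripts to look and compute and a tool call to move; the robot and the scene stay as the last step left them, time stands still between calls to the robot, and variables do not carry over. Pictures are saved under pics/ and viewed, at most 10 in all, crops included, and the job is handed in when it is done.

Besides the shell and the picture viewer there is one more tool, called after "Call:" as a command line: name --pt "numbers of a row" for each row, then --argument value for the rest. jog_arm: Moves the arm, as the interface text tells. Its arguments: {"type":"object","properties":{"commands":{"type":"array","items":{"type":"array","items":{"type":"number"}}},"gripper":{"type":"number"},"grip_force":{"type":"number"}},"required":["commands"]}

```bash
ls; mkdir -p pics; cat > h.py <<'E'
import numpy as np, cv2
from station import bot
def grab(n,tag):
    d=bot.get_image(n); np.savez(f'pics/{tag}.npz',**{k:d[k] for k in('pixels','mtx','view')})
    cv2.imwrite(f'pics/{tag}.png',d['pixels'][:,:,::-1]); return d
def load(tag): return np.load(f'pics/{tag}.npz')
def ray(d,u,v):
    V=np.array(d['view']);R=V[:3,:3];c=-R.T@V[:3,3]
    r=R.T@np.linalg.inv(d['mtx'])@[u,v,1]; return c,r/np.linalg.norm(r)
def tri(obs):
    A=np.zeros((3,3));b=np.zeros(3);rs=[ray(d,u,v) for d,u,v in obs]
    for c,r in rs:
        P=np.eye(3)-np.outer(r,r);A+=P;b+=P@c
    x=np.linalg.solve(A,b); return x,[np.linalg.norm(np.cross(x-c,r)) for c,r in rs]
def proj(d,p):
    V=np.array(d['view']);q=np.atleast_2d(p)@V[:3,:3].T+V[:3,3];q=q@np.array(d['mtx']).T
    return q[:,:2]/q[:,2:]
E
python3 - <<'E'
from h import *
a=grab('scene','s0');b=grab('top','t0')
cv2.imwrite('pics/st0.png',cv2.resize(np.vstack([a['pixels'],b['pixels']])[:,:,::-1],None,fx=.71,fy=.71))
for d in(a,b):print(ray(d,280,210),d['mtx'][0][0])
E
```

```text
pics
(array([1609.58120568,  454.51674592, 1015.59769502]), array([-0.70070465, -0.33473122, -0.63005397])) 533.346151649094
(array([ 342.03034186,  -34.16715517, 1361.4212966 ]), array([ 0.19804331,  0.03514183, -0.97956312])) 455.3312972680407
```

View pics/st0.png

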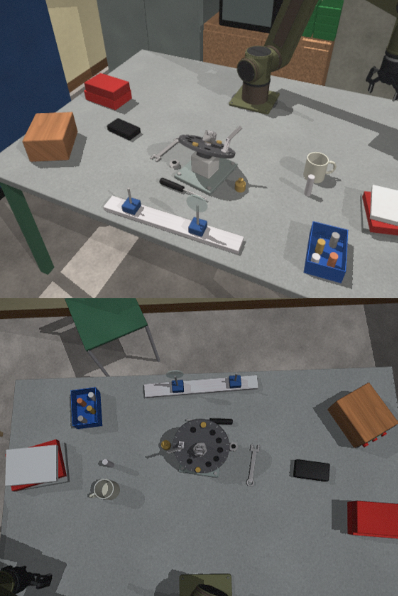

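```bash
python3 - <<'E'
from h import *
a=load('s0')['pixels'];b=load('t0')['pixels']
A=cv2.resize(a[165:285,215:365],None,fx=5,fy=5,interpolation=2);B=cv2.resize(b[155:255,195:345],None,fx=5,fy=5,interpolation=2)
cv2.imwrite('pics/c1.png',A[:,:,::-1]);cv2.imwrite('pics/c2.png',B[:,:,::-1])
E
```

```text
(no output)
```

View pics/c1.png

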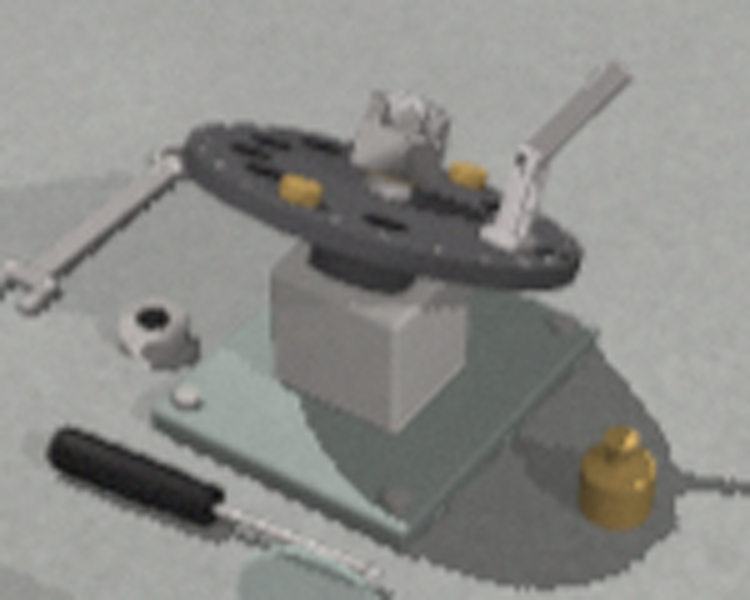

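View pics/c2.png

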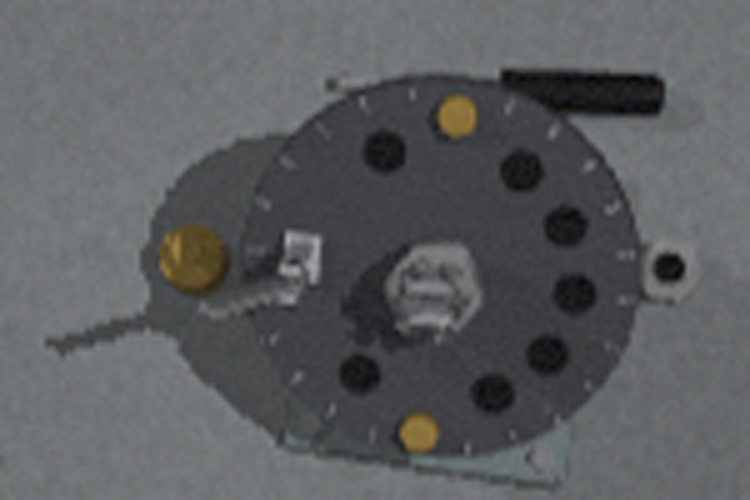

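```bash
cat >> h.py <<'E'
def frame(p):  # p = disc centre xyz, az(deg) of uphill dir; stud leans 30deg away from uphill
    a=np.radians(p[3]);u=np.array([np.cos(a),np.sin(a),0]);z=np.array([0,0,1.])
    c,s=np.cos(np.pi/6),np.sin(np.pi/6)
    X=u*c+z*s;Z=z*c-u*s;Y=np.cross(Z,X)
    return np.array(p[:3]),np.c_[X,Y,Z]
E
python3 - <<'E'
from h import *
from scipy.optimize import least_squares
s=load('s0');t=load('t0')
S=lambda u,v:(215+u/5-.4,165+v/5-.4)
T=lambda u,v:(195+u/5-.4,155+v/5-.4)
wu=tri([(s,*S(301,190)),(t,*T(457,116))]);wd=tri([(s,*S(468,175)),(t,*T(419,433))])
tip=tri([(s,*S(620,75)),(t,*T(207,310))])
print(wu,wd,tip)
obs=[((92,0,5),s,S(301,191)),((92,0,8),t,T(457,116)),((-92,0,7),s,S(468,175)),((-92,0,10),t,T(419,433)),((0,74,52),s,S(530,153)),((0,74,52),t,T(303,252)),((0,0,50),t,T(434,283)),((0,110,0),s,S(578,255)),((0,-110,0),t,T(638,255))]
def f(p):
    o,R=frame(p);return np.concatenate([proj(d,o+R@np.array(q))[0]-px for q,d,px in obs[:-2]])
m=(wu[0]+wd[0])/2
r=least_squares(f,[*m,5]);print(r.x,r.fun.round(1).reshape(-1,2))
o,R=frame(r.x);print(R.round(2));L=R.T@(tip[0]-o);print('tip local',L,np.degrees(np.arctan2(L[2]-46,-(L[1]-74))))
print('nut',o+R@[0,0,25],'stud',o+R@[0,0,50],'hinge',o+R@[0,74,46])
E
```

```text
(array([666.72834006,  -9.97328264, 186.97088416]), [np.float64(0.12743551032549197), np.float64(0.12743551032543887)]) (array([509.33361631,  17.38447239,  93.65747082]), [np.float64(0.26823270057854903), np.float64(0.26823270057858917)]) (array([558.13080683, 118.32596553, 224.99423655]), [np.float64(0.8855916635075478), np.float64(0.8855916635076627)])
[596.98249732   2.14813223 138.34427047 -11.37136063] [[-2.1  0.3]
 [ 1.  -2.1]
 [-0.3 -0. ]
 [-0.6 -2. ]
 [-0.6 -0.2]
 [-2.3  3.6]
 [-0.9  1.8]]
[[ 0.85  0.2  -0.49]
 [-0.17  0.98  0.1 ]
 [ 0.5   0.    0.87]]
tip local [ -9.4986684  106.23696124 105.53882125] 118.43308155274993
nut [584.72787418   4.61272381 159.99490557] stud [572.47325103   7.07731538 181.64554066] hinge [589.02437286  79.23034974 178.18143905]
```

```bash
python3 - <<'E'
from h import *
s=bot.state();print(s['eef_rot'],s['position'],s['clock'],s['opening'])
from scipy.spatial.transform import Rotation as Ro
print(Ro.from_euler('xyz',s['eef_rot'],degrees=True).as_matrix().round(3))
E
```

```text
[-1.79893497e+02 -4.78185119e-03  1.63963201e+02] [158.64113869 552.05668864 252.48381124] 0.1 85.4576627788755
[[-0.961  0.276 -0.001]
 [ 0.276  0.961 -0.002]
 [ 0.    -0.002 -1.   ]]
```

Call:
jog_arm --pt "0 0 3.5 6" --pt "2 -2.5 6 6" --pt "4 -5 9 6" --pt "6.5 -8 9 6" --pt "9 -11 9 6" --pt "11.5 -14.5 9 6" --pt "14 -18 9 6" --pt "16.5 -21.5 9 6" --gripper 1

```text
clock: 0.77
position: [321.9, 339.1, 343.1]
eef_rot: [-180.0, -0.0, 170.0]
ft_force: [1.2, 0.4, 0.1]
opening: 85.4
gripper_force: 0.0
```

Call:
jog_arm --pt "2.5 -3.2 0 0" --pt "5 -6.4 0 0" --pt "7.5 -9.6 0 0" --pt "10 -12.8 0 0" --pt "12.5 -16 0 0" --pt "15 -19.5 0 0" --pt "17.5 -23 0 0" --pt "19.5 -26 0 0"

```text
clock: 1.43
position: [517.3, 78.7, 342.9]
eef_rot: [-180.0, -0.0, 169.9]
ft_force: [0.2, 0.1, 0.6]
opening: 85.3
gripper_force: 0.0
```

Call:
jog_arm --pt "2 -3 0 0" --pt "4 -6 0 0" --pt "5 -7.3 0 0" --pt "5 -7.3 0 0" --pt "5 -7.3 0 0"

```text
clock: 1.85
position: [566.3, 7.7, 342.5]
eef_rot: [180.0, -0.1, 169.9]
ft_force: [0.3, 0.5, -0.2]
opening: 85.7
gripper_force: 0.0
```

```bash
python3 - <<'E'
from h import *
d=grab('wrist','w0');s=bot.state();print(s['eef_rot'],s['position'],s['clock'],s['qpos'],s['ft_force'])
print(d['mtx'],ray(d,280,210))
p=[591,3.2,135.1,-9.86]
o,R=frame(p);im=np.array(d['pixels'][:,:,::-1])
for q in[(92,0,10),(-92,0,10),(0,0,50),(0,74,46),(0,110,0),(0,-110,0)]:
    u=proj(d,o+R@np.array(q))[0];print(q,u);cv2.circle(im,tuple(int(k) for k in u),3,(0,0,255),1)
cv2.imwrite('pics/w0o.png',cv2.resize(im,(800,600),interpolation=2))
E
```

```text
[ 1.79956781e+02 -1.26111471e-01  1.69950040e+02] [565.72640035   8.54330993 342.69332718] 1.9 [-3.44778757e+00  1.37612078e+01  7.88756337e+01  5.74874230e-02
  8.74834659e+01 -8.34003642e+01] [0.1019833  0.84783553 0.13494763]
[[326.2909813    0.         282.76986154]
 [  0.         326.2909813  206.78626199]
 [  0.           0.           1.        ]] (array([493.18811522,  20.47664862, 461.85967343]), array([ 0.29349113, -0.06121208, -0.95400002]))
(92, 0, 10) [283.3307989  298.64521272]
(-92, 0, 10) [282.69352304 121.97598567]
(0, 0, 50) [282.91703202 194.35594789]
(0, 74, 46) [364.32944898 195.20445953]
(0, 110, 0) [388.15326748 206.57659324]
(0, -110, 0) [177.96632614 207.37482834]
```

View pics/w0o.png

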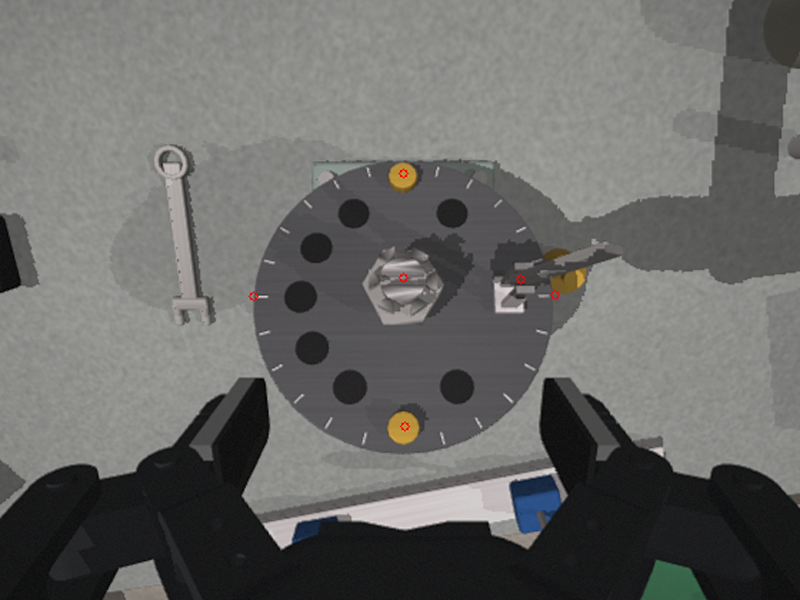

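```bash
python3 - <<'E'
from h import *
d=load('w0');a=d['pixels'][160:240,240:320]
im=cv2.resize(np.array(a),None,fx=7,fy=7,interpolation=2)[:,:,::-1].copy()
cv2.imwrite('pics/n0.png',im)
o,R=frame([591,3.2,135.1,-9.86])
E
```

```text
(no output)
```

View pics/n0.png

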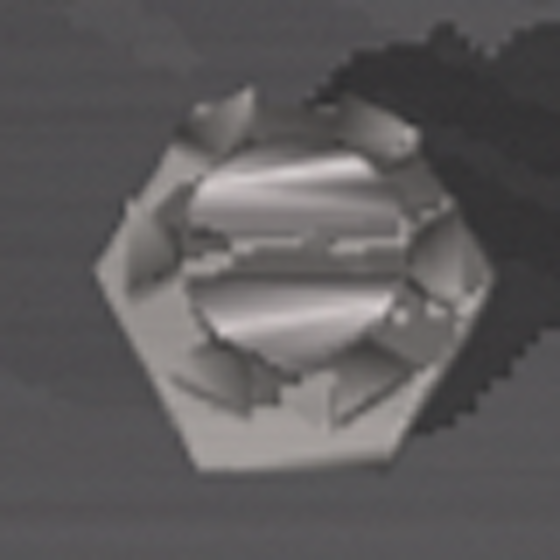

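```bash
cat >> h.py <<'E'
def corners(p,al,h=37):
    o,R=frame(p);a=np.radians(al+np.arange(6)*60+30)  # al: ccw from Y of flat normal, deg
    return np.array([o+R@[-26.56*np.sin(x),26.56*np.cos(x),h] for x in a])
E
python3 - <<'E'
from h import *
from scipy.optimize import least_squares
d=load('w0')
px=np.array([(100,268),(493,272),(390,460),(200,470)])/7+[240,160]-.43
def f(q):
    c=proj(d,corners([591+q[0],3.2+q[1],135.1,-9.86],q[2]))
    D=np.array([c[np.argmin(np.linalg.norm(c-x,axis=1))]-x for x in px]);return D.ravel()
r=least_squares(f,[1,0,30]);print(r.x,r.fun.round(2))
for z in(130,140):
  g=lambda q:np.concatenate([proj(d,[frame([591+q[0],3.2+q[1],z,q[2]])[0]+frame([0,0,0,q[2]])[1]@[s*92,0,10] for s in(1,-1)]).ravel()-np.array([403,427.5,403,176.5])*.7])
  R=least_squares(g,[0,0,-9.86]);print(z,R.x,R.fun.round(2))
E
```

```text
[ 1.69327479 -1.3617     29.77719533] [-0.34  2.13  0.15  1.56  0.92 -1.12 -0.74 -2.55]
130 [  2.656476    -1.42481348 -10.05141933] [-0.   -0.96  0.    0.93]
140 [ -0.60577364  -0.81891814 -10.05016546] [ 0.    1.9  -0.   -1.82]
```

Call:
jog_arm --pt "0.5 -0.1 -2 7" --pt "1 -0.2 -4 14" --pt "1.4 -0.4 -6 21" --pt "1.4 -0.4 -8 28" --pt "1.4 -0.4 -10 33.5" --pt "1.4 -0.4 -12 33.5" --pt "1.4 -0.4 -12 33.5" --pt "1.4 -0.4 -12 33.5" --gripper 0.5 --grip_force 30

```text
clock: 2.57
position: [578.8, 5.6, 222.8]
eef_rot: [179.9, -0.1, -156.4]
ft_force: [1.3, -0.3, 0.7]
opening: 63.9
gripper_force: 0.0
```

```bash
python3 - <<'E'
from h import *
d=grab('wrist','w1');s=bot.state();print(s['eef_rot'],s['position'],s['clock'],s['opening'],s['ft_force'])
p=[592.5,2,133.4,-10.05]
im=cv2.resize(np.array(d['pixels'][:,:,::-1]),(800,600),interpolation=2)
c=proj(d,corners(p,29.8))/.7
for a,b in zip(c,np.roll(c,1,0)):cv2.line(im,tuple(a.astype(int)),tuple(b.astype(int)),(0,0,255),1)
cv2.imwrite('pics/w1o.png',im)
E
```

```text
[ 1.79983715e+02  8.73460294e-03 -1.56458372e+02] [580.08027207   5.24225626 224.03526236] 2.6167 64.07106989804701 [ 0.06185924 -0.72969643 -0.26888606]
```

View pics/w1o.png

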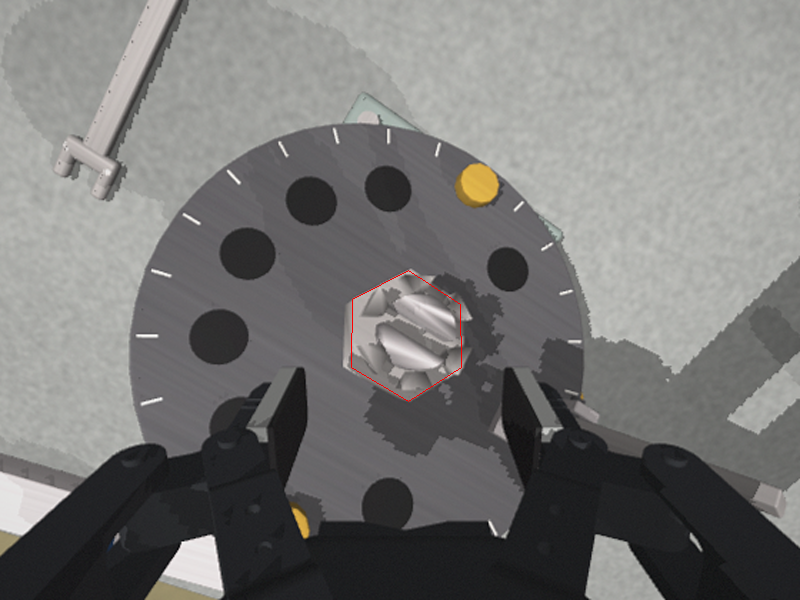

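Call:
jog_arm --pt "0 0 -2 0" --pt "0 0 -4 0" --pt "0 0 -5.7 0" --pt "0 0 -5.7 0" --pt "0 0 -5.7 0"

```text
clock: 3.03
position: [580.7, 4.4, 167.3]
eef_rot: [-180.0, 0.0, -156.5]
ft_force: [1.1, -0.2, 0.8]
opening: 64.0
gripper_force: 0.0
```

Call:
jog_arm --pt "0 0 0 0" --pt "0 0 0 0" --pt "0 0 0 0" --pt "0 0 0 0" --pt "0 0 0 0" --gripper -1 --grip_force 30

```text
clock: 3.45
position: [580.9, 5.7, 169.0]
eef_rot: [179.9, 0.2, -156.6]
ft_force: [-2.1, 5.5, 4.7]
opening: 49.6
gripper_force: 30.3
```

Call:
jog_arm --pt "0 0 0 -4" --pt "0 0 0 -8" --pt "0 0 0 -12" --pt "0 0 0 -16" --pt "0 0 0 -20" --pt "0 0 0 -25" --pt "0 0 0 -30" --pt "0 0 0 -33.5"

```text
clock: 4.12
position: [581.4, 4.2, 168.9]
eef_rot: [180.0, 0.2, 169.8]
ft_force: [-3.5, -1.0, 5.7]
opening: 45.7
gripper_force: 29.8
```

```bash
python3 - <<'E'
from h import *
d=grab('wrist','w2');s=bot.state();print(s['eef_rot'],s['position'],s['clock'],s['opening'],s['ft_force'])
p=[592.5,2,133.4,-10.05]
im=cv2.resize(np.array(d['pixels'][:,:,::-1]),(800,600),interpolation=2)
c=proj(d,corners(p,0))/.7
for a,b in zip(c,np.roll(c,1,0)):cv2.line(im,tuple(a.astype(int)),tuple(b.astype(int)),(0,0,255),1)
cv2.imwrite('pics/w2o.png',im)
E
```

```text
[179.9545808    0.18599337 169.67113999] [581.37395647   4.18270435 168.89470172] 4.1667 45.41901924637171 [-2.46043368  0.69945606  4.95406163]
```

View pics/w2o.png

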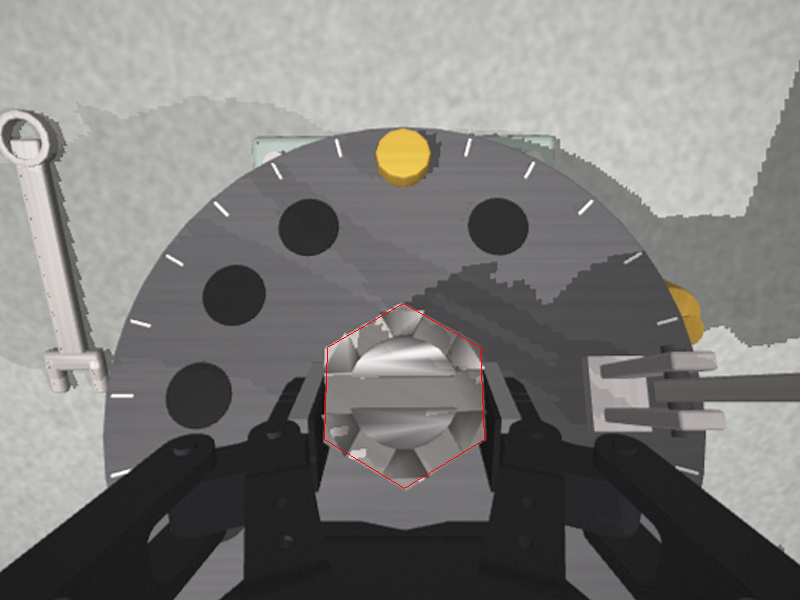

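Call:
jog_arm --pt "0 0 0 -5" --pt "0 0 0 -10" --pt "0 0 0 -15" --pt "0 0 0 -19" --pt "0 0 0 -23" --pt "0 0 0 -27" --pt "0 0 0 -31" --pt "0 0 0 -34"

```text
clock: 4.83
position: [581.3, 2.0, 168.1]
eef_rot: [180.0, 0.3, 136.1]
ft_force: [-5.9, -10.8, 0.2]
opening: 45.7
gripper_force: 123.4
```

Call:
jog_arm --pt "0 0 0 0" --pt "0 0 0 0" --pt "0 0 0 0" --pt "0 0 0 0" --pt "0 0 1.5 0" --pt "0 0 3.5 0" --pt "0 0 5.7 0" --pt "0 0 5.7 0" --gripper 0.5

```text
clock: 5.5
position: [583.4, 4.0, 227.9]
eef_rot: [179.7, 0.4, 136.0]
ft_force: [1.1, 0.4, 1.1]
opening: 64.2
gripper_force: 0.0
```

Call:
jog_arm --pt "0 0 0 7" --pt "0 0 0 14" --pt "0 0 0 21" --pt "0 0 0 28" --pt "0 0 0 35" --pt "0 0 0 42" --pt "0 0 0 49" --pt "0 0 0 56"

```text
clock: 6.17
position: [580.4, 4.2, 223.0]
eef_rot: [180.0, -0.0, -167.6]
ft_force: [0.1, 0.4, 0.3]
opening: 63.9
gripper_force: 0.0
```

Call:
jog_arm --pt "0 0 0 7" --pt "0 0 0 12" --pt "0 0 0 12" --pt "0 0 0 12"

```text
clock: 6.5
position: [580.4, 4.1, 223.1]
eef_rot: [180.0, -0.0, -156.2]
ft_force: [0.1, 0.1, -0.3]
opening: 64.2
gripper_force: 0.0
```

```bash
python3 - <<'E'
from h import *
d=grab('wrist','w3');s=bot.state();print(s['eef_rot'],s['position'],s['clock'],s['opening'],s['ft_force'])
p=[592.5,2,133.4,-10.05]
im=cv2.resize(np.array(d['pixels'][:,:,::-1]),(800,600),interpolation=2)
c=proj(d,corners(p,30))/.7
for a,b in zip(c,np.roll(c,1,0)):cv2.line(im,tuple(a.astype(int)),tuple(b.astype(int)),(0,0,255),1)
cv2.imwrite('pics/w3o.png',im[200:470,250:600])
E
```

```text
[ 1.79990874e+02 -1.10411493e-02 -1.56148383e+02] [580.41982165   4.09424964 223.11323282] 6.55 64.13232040724345 [-0.90518786 -0.09946974  0.36667928]
```

View pics/w3o.png

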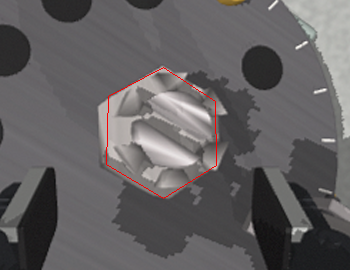

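Call:
jog_arm --pt "0 0 -2 0" --pt "0 0 -4 0" --pt "0 0 -5.6 0" --pt "0 0 -5.6 0" --pt "0 0 -5.6 0"

```text
clock: 6.97
position: [579.8, 4.0, 166.5]
eef_rot: [179.9, -0.1, -156.1]
ft_force: [-0.1, -0.3, -0.2]
opening: 63.8
gripper_force: 0.0
```

Call:
jog_arm --pt "0 0 0 0" --pt "0 0 0 0" --pt "0 0 0 0" --pt "0 0 0 0" --pt "0 0 0 0" --gripper -1 --grip_force 40

```text
clock: 7.38
position: [580.1, 5.6, 168.9]
eef_rot: [179.9, 0.1, -156.1]
ft_force: [-3.0, 4.7, 2.1]
opening: 49.2
gripper_force: 40.6
```

Call:
jog_arm --pt "0 0 0 -4" --pt "0 0 0 -8" --pt "0 0 0 -12" --pt "0 0 0 -16" --pt "0 0 0 -20" --pt "0 0 0 -25" --pt "0 0 0 -30" --pt "0 0 0 -33.9"

```text
clock: 8.05
position: [580.2, 4.5, 169.5]
eef_rot: [180.0, 0.1, 169.9]
ft_force: [-4.8, 0.4, 3.1]
opening: 45.6
gripper_force: 40.3
```

```bash
python3 - <<'E'
from h import *
d=grab('wrist','w4');s=bot.state();print(s['eef_rot'],s['position'],s['clock'],s['opening'],s['ft_force'])
p=[592.5,2,133.4,-10.05]
im=cv2.resize(np.array(d['pixels'][:,:,::-1]),(800,600),interpolation=2)
c=proj(d,corners(p,0))/.7
for a,b in zip(c,np.roll(c,1,0)):cv2.line(im,tuple(a.astype(int)),tuple(b.astype(int)),(0,0,255),1)
cv2.imwrite('pics/w4o.png',im[270:520,250:800])
# tongue tip candidates
o,R=frame(p)
for g in (1.8,1.9,2.0,2.1): print(g,o+R@[0,74-70*np.cos(g),46+70*np.sin(g)])
E
```

```text
[1.79950602e+02 5.50197124e-02 1.69749856e+02] [580.25616687   4.53528276 169.49112195] 8.1 45.64244718721895 [-5.60855116  1.72234835  6.07617086]
1.8 [551.98019862 100.48634673 232.27354372]
1.9 [554.10332739 106.94100922 230.60356266]
2.0 [556.51284882 113.11527744 228.36039556]
2.1 [559.18468778 118.94746015 225.5664554 ]
```

View pics/w4o.png

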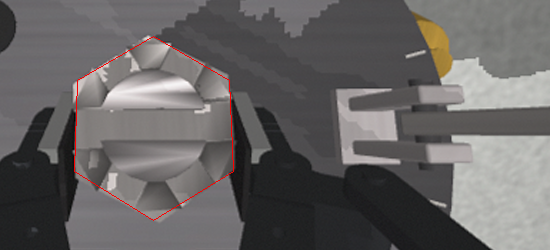

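Call:
jog_arm --pt "0 0 0 0" --pt "0 0 0 0" --pt "0 0 0 0" --pt "0 0 0 0" --pt "0 0 2 0" --pt "0 0 5 0" --pt "0 0 8.5 0" --pt "0 0 11.5 0" --gripper 0.5

```text
clock: 8.77
position: [580.7, 3.8, 283.8]
eef_rot: [-180.0, 0.0, 170.1]
ft_force: [0.5, 0.4, 0.2]
opening: 63.8
gripper_force: 0.0
```

Call:
jog_arm --pt "0 0 0 0" --pt "0 0 0 0" --pt "0 0 0 0" --pt "0 0 0 0" --pt "0 0 0 0" --pt "0 0 0 0" --gripper -1 --grip_force 60

```text
clock: 9.27
position: [579.8, 4.0, 280.7]
eef_rot: [-180.0, -0.2, 170.1]
ft_force: [-0.9, -0.1, 0.1]
opening: 0.3
gripper_force: 0.0
```

```bash
python3 - <<'E'
from h import *
s=bot.state();print(s['eef_rot'],s['position'],s['clock'],s['opening'])
o,R=frame([592.5,2,133.4,-10.05]);P=s['position']
W=[('above',-4,145,130),('down',-4,145,96),]
for g,rho in [(2.0,58),(1.8,58),(1.57,56),(1.35,54),(1.15,52),(.95,50),(.75,46),(.55,42),(.35,38),(.2,35),(.1,33),(0,32),(-.05,31)]:
    W.append((g,-3 if g>1.5 else 0,74-rho*np.cos(g)+7*np.sin(g)+6,46+rho*np.sin(g)+7*np.cos(g)))
for n,x,y,z in W:
    t=o+R@[x,y,z]+[0,0,22];print(n,round(y),round(z),t.round(1),((t-P)/10).round(2))
E
```

```text
[-1.79982489e+02 -1.70078415e-01  1.70069324e+02] [579.76441416   3.95462481 280.73904101] 9.2667 0.2824888008825963
above 145 130 [550.4 156.7 266. ] [-2.94 15.28 -1.48]
down 145 96 [567.1 153.8 236.5] [-1.26 14.98 -4.42]
2.0 111 96 [562.  119.6 236.9] [-1.77 11.57 -4.39]
1.8 100 101 [557.7 109.7 241.3] [-2.2  10.58 -3.95]
1.57 87 102 [554.9  97.  242.2] [-2.49  9.3  -3.85]
1.35 75 100 [556.2  84.6 242.2] [-2.35  8.06 -3.85]
1.15 65 96 [556.4  74.6 238.8] [-2.33  7.06 -4.19]
0.95 57 91 [557.7  65.7 234. ] [-2.21  6.17 -4.68]
0.75 51 82 [560.8  59.5 226.8] [-1.9   5.56 -5.39]
0.55 48 74 [564.5  55.6 219.4] [-1.53  5.16 -6.13]
0.35 47 66 [568.4  53.7 212.2] [-1.14  4.98 -6.85]
0.2 47 60 [571.3  53.6 207.2] [-0.85  4.96 -7.35]
0.1 48 56 [573.2  54.  204.1] [-0.66  5.01 -7.66]
0 48 53 [574.8  53.9 201.3] [-0.5   4.99 -7.94]
-0.05 49 51 [575.7  54.4 199.9] [-0.41  5.05 -8.08]
```

Call:
jog_arm --pt "-0.5 3.5 0 0" --pt "-1 7 0 0" --pt "-1.6 11 0 0" --pt "-2.2 14 -0.5 0" --pt "-2.2 15.3 -1.5 0" --pt "-1.8 15.2 -3 0" --pt "-1.3 15 -4.4 0" --pt "-1.3 15 -4.4 0"

```text
clock: 9.93
position: [566.1, 153.3, 234.3]
eef_rot: [-179.8, -0.3, 170.1]
ft_force: [0.2, -0.6, -0.5]
opening: -0.5
gripper_force: 0.0
```

Call:
jog_arm --pt "-0.2 -1.1 0 0" --pt "-0.4 -2.3 0 0" --pt "-0.5 -3.4 0 0" --pt "-0.7 -3.9 0.2 0" --pt "-0.9 -4.4 0.4 0" --pt "-1 -5 0.5 0" --pt "-1.1 -5.7 0.5 0" --pt "-1.1 -5.7 0.5 0"

```text
clock: 10.6
position: [556.4, 95.4, 243.8]
eef_rot: [-180.0, 0.0, 170.0]
ft_force: [0.3, 0.5, 0.7]
opening: -0.0
gripper_force: 0.0
```

```bash
python3 - <<'E'
from h import *
s=bot.state();print(s['position'],s['ft_force'],s['ft_torque'],s['clock'])
d=grab('wrist','w5');e=grab('scene','s5')
im=cv2.resize(d['pixels'],(520,390));cv2.imwrite('pics/w5o.png',np.hstack([im,cv2.resize(e['pixels'][155:255,275:345],(273,390),interpolation=2)])[:,:,::-1])
E
```

```text
[556.35095435  95.43281888 243.83286924] [0.25700889 0.5402888  0.67671529] [-0.02703318  0.03706698 -0.05065014] 10.6
```

View pics/w5o.png

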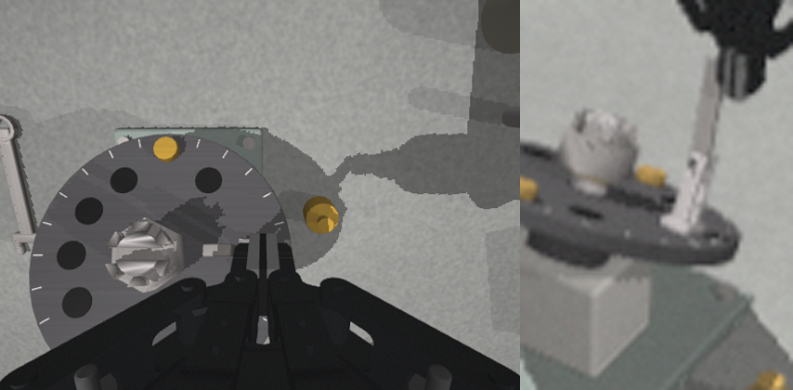

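Call:
jog_arm --pt "0 -0.6 0 0" --pt "0.1 -1.2 0 0" --pt "0.1 -1.7 -0.2 0" --pt "0.1 -2.2 -0.4 0" --pt "0.2 -2.7 -0.7 0" --pt "0.3 -3.1 -1 0" --pt "0.4 -3.5 -1.3 0" --pt "0.6 -3.7 -1.7 0"

```text
clock: 11.37
position: [562.6, 59.1, 226.1]
eef_rot: [-180.0, 0.0, 170.0]
ft_force: [-0.5, -0.1, 1.5]
opening: 0.1
gripper_force: 0.7
```

Call:
jog_arm --pt "0.2 -0.2 -0.4 0" --pt "0.4 -0.4 -0.8 0" --pt "0.6 -0.5 -1.1 0" --pt "0.7 -0.6 -1.5 0" --pt "0.9 -0.6 -1.8 0" --pt "1 -0.6 -2 0" --pt "1.1 -0.6 -2.2 0" --pt "1.1 -0.6 -2.2 0"

```text
clock: 12.03
position: [572.8, 53.6, 205.8]
eef_rot: [-179.9, -0.0, 170.1]
ft_force: [-5.0, -2.2, 12.8]
opening: 0.0
gripper_force: 5.9
```

Call:
jog_arm --pt "0.1 0 -0.15 0" --pt "0.1 0 -0.3 0" --pt "0.1 0 -0.3 0" --pt "0.1 0 -0.3 0"

```text
clock: 12.37
position: [573.0, 53.6, 205.3]
eef_rot: [-179.9, -0.0, 170.1]
ft_force: [-10.4, -2.5, 25.8]
opening: -0.2
gripper_force: 13.1
```

```bash
python3 - <<'E'
from h import *
for i in range(4):
  e=grab('scene','s6');s=bot.state();print(s['position'].round(1) if hasattr(s['position'],'round') else s['position'],s['ft_force'],s['clock'])
d=grab('wrist','w6');p=[592.5,2,133.4,-10.05];o,R=frame(p)
E
```

```text
[573.   53.6 205.3] [-10.99789238  -2.70254476  25.38555206] 12.4167
[572.9  53.6 205.3] [-10.84946728  -3.17762348  27.09980979] 12.4667
[572.9  53.6 205.3] [-10.68846421  -2.45919676  25.98675985] 12.5167
[572.9  53.6 205.3] [-10.73434468  -2.98307627  25.66081291] 12.5667
```

Call:
jog_arm --pt "0 0 1 0" --pt "-0.1 -0.8 1 0" --pt "-0.1 -0.8 0.5 0" --pt "-0.1 -0.8 0 0" --pt "-0.1 -0.8 0 0" --pt "-0.1 -0.8 0 0"

```text
clock: 13.12
position: [574.5, 45.3, 205.1]
eef_rot: [-180.0, 0.2, 170.1]
ft_force: [-6.8, -0.7, 28.9]
opening: -0.2
gripper_force: 14.3
```

Call:
jog_arm --pt "0 0 1 0" --pt "0.3 1.5 1 0" --pt "0.3 1.5 0.5 0" --pt "0.3 1.5 0 0" --pt "0.3 1.5 0 0" --pt "0.3 1.5 0 0"

```text
clock: 13.62
position: [577.8, 62.2, 205.2]
eef_rot: [179.8, 0.3, 170.1]
ft_force: [-6.7, 3.6, 30.0]
opening: -0.2
gripper_force: 14.9
```

Call:
jog_arm --pt "0 0 1 0" --pt "0 0 3 0" --pt "0 0 6 0" --pt "0 0 9 0" --pt "0 0 11 0" --pt "0 0 11 0" --pt "0 0 11 0"

```text
clock: 14.2
position: [576.7, 60.6, 310.6]
eef_rot: [-180.0, 0.0, 170.1]
ft_force: [-0.2, 0.8, -0.7]
opening: -0.1
gripper_force: 0.0
```

```bash
python3 - <<'E'
from h import *
s=bot.state();print(s['position'],s['ft_force'])
print(bot.close_job())
E
```

```text
[576.67250826  60.57449151 310.55162248] [-0.20014457  0.75779541 -0.72331964]
the job is handed in; nothing more can be done
None
```

I tightened the nut to its second slot, at about 1.70 rad, let go, and pressed the tongue down until it stopped hard and lay level; the job is handed in at about 14 s with the arm clear, but no verdict came back. The tongue being home rests on that feel, since I had no pictures left to view.

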